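Show the alloy code, then hold the mould lock open

ROBOT

A 6-joint arm with a two-finger parallel gripper is mounted at the origin on the work surface. World frame = base frame: x ahead of the robot, y to its left, z up, the work surface at z = 0. Lengths are in m, angles in rad, forces in N, time in s.
With the tool pointing down it reaches from about 0.4 to 0.825 m from the base axis. Payload 7 kg.
Tool frame: the origin (TCP) lies at the centre of the arm's flange, where the gripper is bolted on; the fingertips stand 178 mm ahead of it and the grasp point (between the pads) lies 159 mm ahead of it; x points along the fingers, z is the direction in which the jaws open and shut, and the axes are right-handed (so a half turn about x gives the same grasp; the last joint's range is limited). The gripper opens to 88 mm and grips with 3 to 60 N. Pads are 19 mm wide; open, the fingers measure 130 mm over their backs; the gripper's body (78 mm by 193 mm) begins 47 mm behind the grasp point.
Start: joints at [-0.915, 0.359, 0.012, 0, -1.224, -0.288], TCP at [0.243, -0.63, 0.405] pointing down, gripper open.
Joint ranges: [-3.07, 3.07], [-1.43, 2.12], [-1.02, 1.25], [-3.03, 1.67], [-3.05, -0], [-3.03, 3.03]. Speed limits (rad/s): [2.39, 2.39, 3.01, 3.14, 3.14, 3.14].

INTERFACE

Orientations are given as [roll, pitch, yaw] about the fixed x, y, z axes, in that order (R = Rz(yaw) Ry(pitch) Rx(roll)).
In Python, from station import telemetry, optics, job_done, finder gives the robot as it stands.
- The arm moves only by the tool play_rows, never from a script. Its argument "steps" is a list of rows, each an object of numbers: "gripper": the opening, from 0 (shut) to 1 (fully open); "tx", "ty", "tz": the shift along the tool's x, y, z in units of 25 mm (1.0 is 25 mm); "ax", "ay", "az": the turn, a rotation vector about the tool's x, y, z in units of 6 degrees (1.0 is 6 degrees). In form: [{"gripper": .., "tx": .., "ty": .., "tz": .., "ax": .., "ay": .., "az": ..}, ...]. A call has 1 to 20 rows; each row shifts and turns the commanded pose from where the row before left it, along the tool's axes as they then stand; what a row does not reach is not made up. A row lasts 1/12 s, in which the tool goes at most 41.7 mm and 7.16 degrees, less where a joint would pass 70% of its speed; a pose out of reach is approached as far as the arm can. A call is refused whole if a number of a shift passes 1 or a number of a turn 1, either way. A call with a gripper value outside its range is refused whole. The fingers move at their own pace and stop on an object; "newtons" is the grip in N (left out, the last holds). Time passes only in rows, so rows that do not move let the fingers close. It gives the time, the measured TCP pose, the force and the opening at its end, in the units of the state.
- telemetry.get_state(): the state, without advancing time (a new reading comes with each control period).
- optics.grab_frame(name): name is "scene" or "top"; returns the picture (384x512x3 uint8, red, green, blue); there is no depth.
- optics.calibration(name): a dict with "fx", "fy", "cx", "cy" (pixels), "k1" (the pictures are not rectified: a ray, as slopes to the right and down, at radius r is drawn at 1 + k1 r^2 times it, then the intrinsics apply), "T" (4x4, takes a point from camera to world coordinates). Camera axes: x right, y down, z forward; pixel columns grow to the right and rows downward; lengths in m; the calibration is good to about 2 mm. A picture is of the moment at which its call begins. calibration takes no time and is no camera call.
- job_done(): hands the job in, once; it reports no verdict.
Trained networks look in the newest picture that a camera, given by its name, has taken for a name from the list of things; names that differ only in an ending like _2 or _b are one class to them, and where a whole thing is asked for, a point or a joint stands for the part that bears it (a point fixed in the world has none). Each returns a list of dicts, best first, with "confidence" (0 to 1); they miss things now and then, are a little off and sometimes report something else, mostly with a low value. They report only what shows in the picture. A call takes as long as a camera call.
- finder.look_for(query, camera): "extent" ([left, top, right, bottom] in pixels, round what is visible of it).
- finder.silhouettes(query, camera): "pixels" (384x512 bool, what is visible of it) and "extent" ([left, top, right, bottom] in pixels, round what is visible of it).
- finder.pinpoint(query, camera): "location" ([row, column] in pixels: a listed point, or the origin of a listed thing).
The state is a dict: "t": time; "q": joint angles; "qd": joint speeds; "joint_efforts": joint torques, N m; "eef_pos": TCP position; "ee_rot": TCP orientation; "force": force on the tool from outside, world axes, zero at the start; "moment": the same for the moment, N m; "width": finger opening in m.
Only numpy, scipy, OpenCV 4.12 (cv2) and the standard library are available. Lean on these libraries where they do the work, as an engineer would, in place of code of your own. Each camera call takes 0.05 s, during which the arm holds its last target.

TASK

Turn the tall alloy canister upright where it stands until its code plate faces the reader's window squarely, and let go of it. Then pull the mould lock's sprung plunger fully back, clear of its hole in the mould, and finish while still holding it there, so that the mould can be slid out. The plunger stays in its hole until the code faces the reader; leave everything else on the bench where it is.

Things in the scene. Friction and masses are not known exactly. Their poses are not given: they have to be found in the camera images.
- canister_center (a point): Centre of the alloy canister, half-way up: a loose upright plain steel cylinder 48 mm across, 85 mm tall, 0.25 to 0.5 kg, in front of the reader. Its x axis points out through the code plate on its side, z up. A rib 24 mm long, 8 mm wide and 3 mm high on its lid runs from the centre to the rim right above the code plate. Plate and rib do not hinder a grip.
- code_plate (a point): Middle of the code plate on the canister's side, 25 mm from the canister's axis and 43 mm above its foot: a thin aluminium plate 24 mm wide and 30 mm high with a pattern of dark square dots, standing 1 mm proud.
- canister: The same canister; origin at the centre of its underside, axes as for its centre.
- reader_window (a point): Middle of the reader's dark window, 43 mm above the bench. The x axis points from the window into the reader, away from the canister; z up. The canister's axis starts 85 to 97 mm in front of the window, within 6 mm of its middle line. The code faces the window squarely when the canister's x axis and this x axis point the same way.
- reader: The code reader: a fixed grey block 60 mm deep, 70 mm wide and 70 mm high, standing on a plate 85 by 90 mm, its dark window in the face towards the canister. Origin at the centre of its underside, axes as for the window, which lies 33 mm from the origin along -x.
- plunger_grip (a point): Middle of the plunger's grip, 55 mm above the bench: a level black cylinder 24 mm across, 36 mm long along x, its outer end a flange 34 mm across and 6 mm thick for fingers to pull against. Below it is only bench. The bracket's face is 28 mm from this point with the plunger home; a 22 mm nut fills the first 6 mm. It is pulled straight along -x (the lock's axes), away from the mould.
- plunger (a joint): How far the plunger is pulled: 0 m home, its pin 10 mm deep in the mould's hole; from 0.010 m the pin is out of the hole; 0.020 m is fully back, against its stop. The spring pulls it home with 5 N at 0 rising to 11 N at 0.020; it goes home when let go. Arm and grip may give some mm under this load, so pull until the stop is reached.
- lock: The mould lock: fixed aluminium base 140 by 110 mm, 12 mm thick (from -30 to 110 mm along x), near its -x end an upright bracket 60 mm wide and 82 mm high carrying the plunger, then a black graphite mould 70 mm wide, 90 mm high with its sprue ring. Origin on the bench; x points from plunger to mould; the plunger's line runs along x at y = 0.
- sinker_a: Polished lead sinker, a rounded cone 36 mm across and 38 mm high, standing beside the reader; origin at the centre of its underside. Leave alone.
- sinker_b: A like sinker standing on its own towards the robot; origin at the centre of its underside. Leave alone.
- spatula: Steel spatula with a wooden handle, about 200 mm long lying along the middle of the bench; leave alone.
- crucible: White ceramic crucible 70 mm across and 70 mm high, at one side; origin at the centre of its underside. Leave alone.
- tin: Plain squat tin 60 mm across and 45 mm high, with no plate and no rib, at the other side; origin at the centre of its underside. Leave alone.
- ingot: Lead ingot 90 by 30 by 20 mm, long side along its x, lying crosswise beyond the lock; origin at the centre of its underside. Leave alone.
- mould: Small loose graphite mould block 90 by 70 by 30 mm with two round cavities, beyond the spatula; origin at the centre of its underside. Leave alone.

How it is judged:
By the outcome, as a careful person would: the job done as asked, in the order asked, and still so for the second after the job is handed in, while the arm keeps its last pose, push and grip.
It also fails if it takes over 48 s, if anything falls off the work surface, if the arm or the gripper's body presses on something with over 40 N, if the wrist force passes 120 N, or if a joint passes its speed limit or range.

## Working session

There is one attempt and no reset: what is moved stays moved. The work goes in short steps, Python scripts to look and compute and a tool call to move; the robot and the scene stay as the last step left them, time stands still between calls to the robot, and variables do not carry over. Pictures are saved under pics/ and viewed, and the job is handed in when it is done.

Besides the shell and the picture viewer there is one more tool, called in YAML: its name, and indented under it one key for each argument. play_rows: Moves the arm, as the interface text tells. Its arguments: {"type":"object","properties":{"steps":{"type":"array"},"newtons":{"type":"number"}},"required":["steps"]}

```bash
mkdir -p pics; ls; python3 - <<'E'
from station import telemetry, optics, finder
import cv2
print(telemetry.get_state())
for n in("scene","top"):
    f=optics.grab_frame(n); cv2.imwrite(f"pics/{n}0.png",cv2.resize(f[:,:,::-1],(768,576),interpolation=cv2.INTER_CUBIC)); print(n,optics.calibration(n))
    for q in("canister_center","code_plate","reader_window","plunger_grip","canister","reader","lock"):
        print(n,q,[(d["location"],round(d["confidence"],2)) for d in finder.pinpoint(q,n)][:3])
E
```

```text
pics
{'t': 0.0, 'q': array([-9.14916705e-01,  3.59363784e-01,  1.10448046e-02, -3.45838473e-04,
       -1.22410860e+00, -2.88120894e-01]), 'qd': array([ 0.00013398,  0.00015237, -0.00018159, -0.0006365 ,  0.00060256,
       -0.00056938]), 'joint_efforts': array([ 3.63186173e-04, -5.82717276e+01,  2.93063056e+01,  6.99750915e+00,
        7.07254512e-03, -1.53140181e-04]), 'eef_pos': array([ 0.24261337, -0.62967085,  0.40373205]), 'ee_rot': array([0.09142296, 1.56913298, 2.02986024]), 'force': array([-0.12553046, -0.10169538,  0.00975335]), 'moment': array([-0.03401316, -0.00153192,  0.03222477]), 'width': 0.08757686611674116}
scene {'fx': 384.92003700741844, 'fy': 384.92003700741844, 'cx': 256.30599206765345, 'cy': 198.4375491606615, 'k1': -0.11183653180939512, 'T': array([[-0.79138743,  0.3527728 , -0.49925673,  1.19454541],
       [ 0.61115632,  0.47517119, -0.63300891,  0.74488383],
       [ 0.01392409, -0.80607921, -0.59164384,  0.78669196],
       [ 0.        ,  0.        ,  0.        ,  1.        ]])}
scene canister_center [([165.4, 249.7], 0.83)]
scene code_plate [([212.8, 262.
[... 300 characters left out ...]
3.79065128496165, 'cx': 255.81926323758154, 'cy': 194.86363283629402, 'k1': -0.0802369206403504, 'T': array([[-2.06488386e-02, -9.94838268e-01,  9.93501194e-02,
         4.59462015e-01],
       [-9.99786599e-01,  2.04851876e-02, -2.66716835e-03,
         1.24247735e-02],
       [ 6.18195302e-04, -9.93839919e-02, -9.95048964e-01,
         1.18290340e+00],
       [ 0.00000000e+00,  0.00000000e+00,  0.00000000e+00,
         1.00000000e+00]])}
top canister_center [([239.4, 350.6], 0.93), ([147.5, 206.1], 0.65)]
top code_plate [([245.5, 344.1], 0.8)]
top reader_window [([207.8, 343.4], 0.59)]
top plunger_grip []
top canister [([236.8, 347.0], 0.74)]
top reader [([194.5, 332.4], 0.81)]
top lock []
```

View pics/scene0.png

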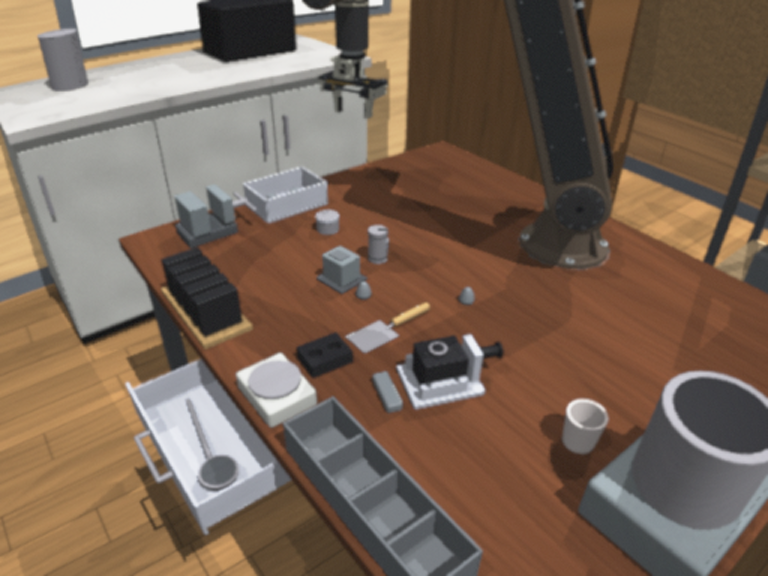

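View pics/top0.png

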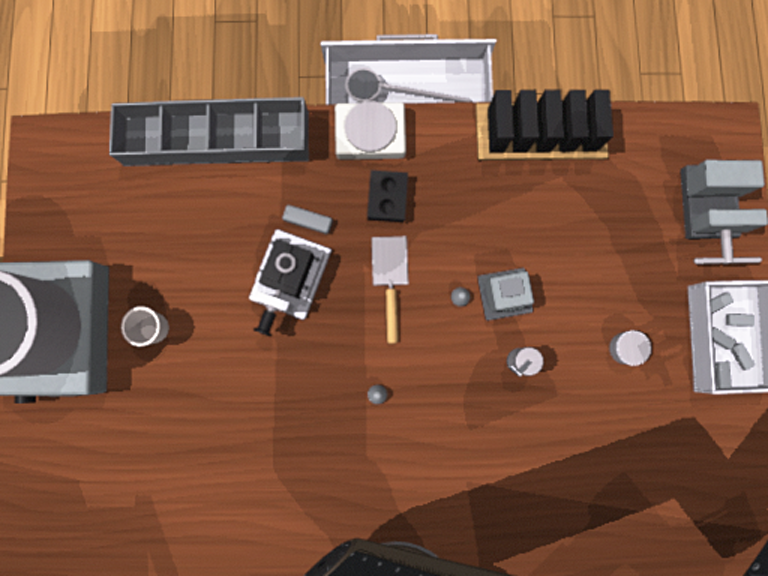

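The top view shows the canister at about (351,240) in native pixels with its rib pointing lower-left, the reader at (338,196), and the lock at (195,182) with its grip at (176,214). I'll zoom in on both.

```bash
python3 - <<'E'
from station import optics
import cv2, numpy as np
f=optics.grab_frame("top")[:,:,::-1]; np.save("top0.npy",f)
a=cv2.resize(f[170:260,305:375],(560,720)[0:2] and (467,600),interpolation=cv2.INTER_CUBIC)
cv2.imwrite("pics/can_z.png",a)
b=cv2.resize(f[145:235,155:230],(500,600),interpolation=cv2.INTER_CUBIC); cv2.imwrite("pics/lock_z.png",b)
g=optics.grab_frame("scene")[:,:,::-1]
c=np.hstack([cv2.resize(g[140:200,205:270],(433,400),interpolation=cv2.INTER_CUBIC),cv2.resize(g[215:275,260:340],(360,400)[:1]+(270,),interpolation=cv2.INTER_CUBIC) if 0 else cv2.resize(g[215:275,270:325],(367,400),interpolation=cv2.INTER_CUBIC)])
cv2.imwrite("pics/scene_z.png",c)
E
```

```text
(no output)
```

View pics/can_z.png

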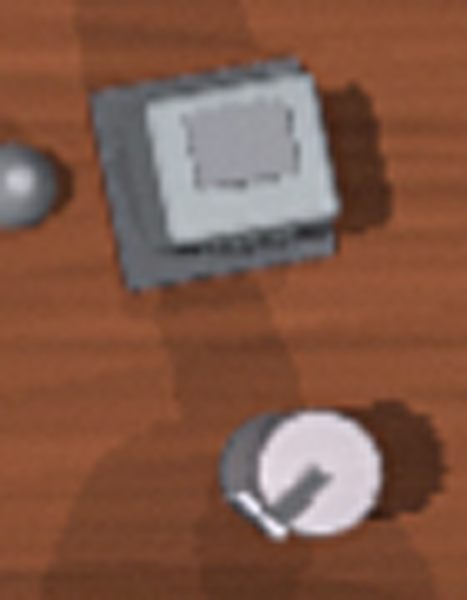

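View pics/lock_z.png

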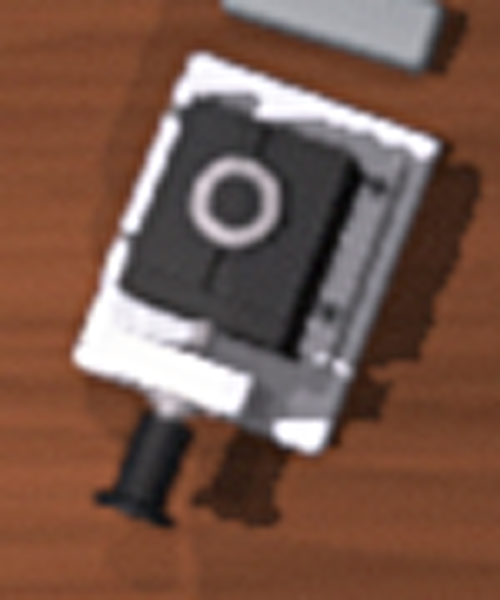

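View pics/scene_z.png

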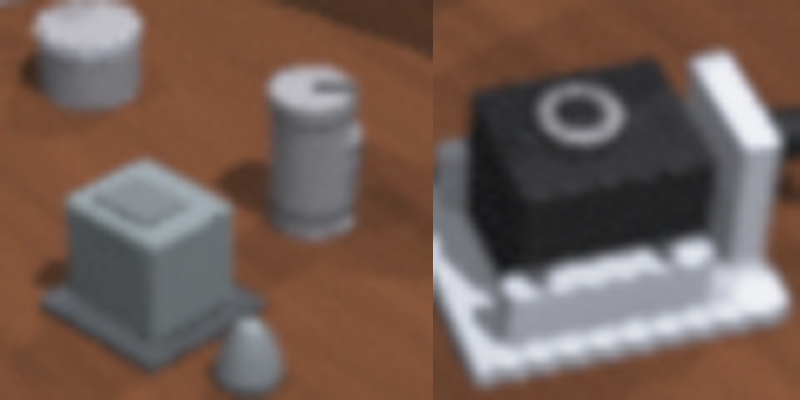

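```bash
cat > h.py <<'E'
import numpy as np, cv2
from station import optics
def K(n):
    c=optics.calibration(n); return c
def ray(n,u,v):
    c=K(n); d=np.array([(u-c["cx"])/c["fx"],(v-c["cy"])/c["fy"]])
    x=d.copy()
    for _ in range(20): x=d/(1+c["k1"]*(x@x))
    T=c["T"]; return T[:3,3],T[:3,:3]@np.array([x[0],x[1],1])
def at(n,u,v,z):
    o,d=ray(n,u,v); return o+d*(z-o[2])/d[2]
def proj(n,P):
    c=K(n);T=c["T"]; p=(np.atleast_2d(P)-T[:3,3])@T[:3,:3]; x=p[:,:2]/p[:,2:]; x=x*(1+c["k1"]*(x**2).sum(1,keepdims=True))
    return x*[c["fx"],c["fy"]]+[c["cx"],c["cy"]]
E
python3 - <<'E'
from h import *
def A(x,y,z,ox,oy): return at("top",x/6.667+ox-.42,y/6.667+oy-.42,z)  # resize half-pixel
f=lambda a:np.round(a,4)
C=lambda x,y,z:A(x,y,z,305,170); L=lambda x,y,z:A(x,y,z,155,145)
c=C(320,472,.085);t=C(274,519,.088);t0=C(320,472,.088)
print("can",f(c),"ribyaw",np.degrees(np.arctan2(*(t-t0)[1::-1])), np.linalg.norm(t-t0))
r=[C(*p,.07) for p in((147,103),(310,75),(338,213),(170,247))]; print("reader top",f(r))
b=[C(*p,.005) for p in((93,93),(300,60),(335,250),(132,290))]; print("plate",f(b))
for q in (r,b):
  m=np.mean(q,0); w=(q[3]-q[2]); w2=q[0]-q[1]; s=q[0]-q[3]; s2=q[1]-q[2]
  print(f(m),[round(np.linalg.norm(v),4) for v in(w,w2,s,s2)],"x-yaw",[round(np.degrees(np.arctan2(v[1],v[0]))+o,1) for v,o in((w,-90),(w2,-90),(s,0),(s2,0))])
k=[L(*p,.012) for p in((195,55),(440,140),(320,455),(75,355))]; print("lock",f(k))
m=np.mean(k,0);q=k; w=(q[3]-q[2]); w2=q[0]-q[1]; s=q[0]-q[3]; s2=q[1]-q[2]
print(f(m),[round(np.linalg.norm(v),4) for v in(w,w2,s,s2)],[round(np.degrees(np.arctan2(v[1],v[0]))+o,1) for v,o in((w,-90),(w2,-90),(s,0),(s2,0))])
fl=[L(100,497,.055),L(170,522,.055)]; fm=np.mean(fl,0); n=L(172,405,.055)
print("flange",f(fm),np.linalg.norm(fl[0]-fl[1]),"nut",f(n),"yaw",np.degrees(np.arctan2(*(n-fm)[1::-1])))
g=[L(145,417,.055),L(192,430,.055)];print("gripinner",f(np.mean(g,0)))
E
```

```text
can [ 0.4455 -0.2386  0.085 ] ribyaw 133.45097788362196 0.025668156713121563
reader top [[ 0.5929 -0.1788  0.07  ]
 [ 0.6029 -0.2446  0.07  ]
 [ 0.5474 -0.2534  0.07  ]
 [ 0.5354 -0.1858  0.07  ]]
plate [[ 0.6054 -0.1673  0.005 ]
 [ 0.6177 -0.2556  0.005 ]
 [ 0.537  -0.267   0.005 ]
 [ 0.5221 -0.1808  0.005 ]]
[ 0.5696 -0.2157  0.07  ] [np.float64(0.0687), np.float64(0.0665), np.float64(0.058), np.float64(0.0561)] x-yaw [np.float64(10.1), np.float64(8.6), np.float64(6.9), np.float64(9.0)]
[ 0.5706 -0.2177  0.005 ] [np.float64(0.0875), np.float64(0.0892), np.float64(0.0844), np.float64(0.0815)] x-yaw [np.float64(9.8), np.float64(7.9), np.float64(9.2), np.float64(8.0)]
lock [[0.6993 0.2093 0.012 ]
 [0.6607 0.1062 0.012 ]
 [0.5294 0.1577 0.012 ]
 [0.5732 0.26   0.012 ]]
[0.6157 0.1833 0.012 ] [np.float64(0.1113), np.float64(0.1101), np.float64(0.1359), np.float64(0.141)] [np.float64(-23.2), np.float64(-20.5), np.float64(-21.9), np.float64(-21.4)]
flange [0.5065 0.2268 0.055 ] 0.03002532055450531 nut [0.5481 0.2117 0.055 ] yaw -19.896675428515906
gripinner [0.5407 0.2132 0.055 ]
```

```bash
cat >> h.py <<'E'
from scipy.spatial.transform import Rotation as Ro
from station import telemetry
def plan(p,jaw_deg,tip=None):
    """grasp point p world, tool down with z axis at jaw_deg. prints shift (units) and turn (units) needed in tool axes"""
    s=telemetry.get_state(); R=Ro.from_euler("xyz",s["ee_rot"]).as_matrix()
    z=np.array([np.cos(np.radians(jaw_deg)),np.sin(np.radians(jaw_deg)),0]); x=np.array([0,0,-1.]); Rt=np.c_[x,np.cross(z,x),z]
    tcp=np.array(p)+[0,0,.159]; d=tcp-s["eef_pos"]
    print("t",round(s["t"],2),"grasp",np.round(s["eef_pos"]+R[:,0]*.159,4),"down",np.round(R[:,0],3),"jaw",round(np.degrees(np.arctan2(R[1,2],R[0,2])),2),"q6",round(s["q"][5],3),"w",round(s["width"],4),"F",np.round(s["force"],1))
    print("shift in current axes",np.round(R.T@d/.025,2),"in target axes",np.round(Rt.T@d/.025,2),"turn",np.round(np.degrees(Ro.from_matrix(R.T@Rt).as_rotvec())/6,2), "world d",np.round(d,4))
E
python3 -c "
from h import *
for j in (26,60,90,-60,-30,0): plan([.4455,-.2386,.2],j)"
```

```text
t 0.9 grasp [ 0.2427 -0.6298  0.2457] down [ 0.  0. -1.] jaw 111.07 q6 -0.288 w 0.0871 F [-0.   1.   0.8]
shift in current axes [  1.83 -13.2   11.69] in target axes [ 1.83 10.51 14.15] turn [14.18  0.    0.  ] world d [ 0.2028  0.3912 -0.0457]
t 0.9 grasp [ 0.2427 -0.6298  0.2457] down [ 0.  0. -1.] jaw 111.07 q6 -0.288 w 0.0871 F [-0.   1.   0.8]
shift in current axes [  1.83 -13.2   11.69] in target axes [ 1.83  0.8  17.61] turn [8.51 0.   0.  ] world d [ 0.2028  0.3912 -0.0457]
t 0.9 grasp [ 0.2427 -0.6298  0.2457] down [ 0.  0. -1.] jaw 111.07 q6 -0.288 w 0.0871 F [-0.   1.   0.8]
shift in current axes [  1.83 -13.2   11.69] in target axes [ 1.83 -8.11 15.65] turn [3.51 0.   0.  ] world d [ 0.2028  0.3912 -0.0457]
t 0.9 grasp [ 0.2427 -0.6298  0.2457] down [ 0.  0. -1.] jaw 111.07 q6 -0.288 w 0.0871 F [-0.   1.   0.8]
shift in current axes [  1.83 -13.2   11.69] in target axes [ 1.83 14.85 -9.5 ] turn [28.51  0.    0.  ] world d [ 0.2028  0.3912 -0.0457]
t 0.9 grasp [ 0.2427 -0.6298  0.2457] down [ 0.  0. -1.] jaw 111.07 q6 -0.288 w 0.0871 F [-0.   1.   0.8]
shift in current axes [  1.83 -13.2   11.69] in target axes [ 1.83 17.61 -0.8 ] turn [23.51  0.    0.  ] world d [ 0.2028  0.3912 -0.0457]
t 0.9 grasp [ 0.2427 -0.6298  0.2457] down [ 0.  0. -1.] jaw 111.07 q6 -0.288 w 0.0871 F [-0.   1.   0.8]
shift in current axes [  1.83 -13.2   11.69] in target axes [ 1.83 15.65  8.11] turn [18.51  0.    0.  ] world d [ 0.2028  0.3912 -0.0457]
```

play_rows:
  steps:
    - {"ax": 1, "gripper": 1}

```text
invalid input
```

```bash
python3 -c "
from h import *
plan([.4455,-.2386,.2],60)"
```

```text
t 0.9 grasp [ 0.2427 -0.6298  0.2457] down [ 0.  0. -1.] jaw 111.07 q6 -0.288 w 0.0871 F [-0.   1.   0.8]
shift in current axes [  1.83 -13.2   11.69] in target axes [ 1.83  0.8  17.61] turn [8.51 0.   0.  ] world d [ 0.2028  0.3912 -0.0457]
```

play_rows:
  steps:
    - {"gripper": 1, "tx": 0, "ty": 0, "tz": 0, "ax": -1, "ay": 0, "az": 0}
  newtons: 30

```text
t: 0.98
eef_pos: [0.2426, -0.6298, 0.4047]
ee_rot: [-0.324, 1.571, 1.718]
force: [0.5, -0.1, 0.3]
width: 0.0872
```

```bash
python3 -c "
from h import *
plan([.4455,-.2386,.2],223.5)"
```

```text
t 0.98 grasp [ 0.2426 -0.6298  0.2457] down [-0.  0. -1.] jaw 116.99 q6 -0.185 w 0.0872 F [ 0.5 -0.1  0.3]
shift in current axes [  1.83 -14.33  10.26] in target axes [  1.83  -5.77 -16.66] turn [-17.75   0.     0.  ] world d [ 0.2029  0.3912 -0.0457]
```

play_rows:
  steps:
    - {"gripper": 1, "tx": 0, "ty": -0.955, "tz": 0.684, "ax": 0, "ay": 0, "az": 0}
    - {"gripper": 1, "tx": 0, "ty": -0.955, "tz": 0.684, "ax": 0, "ay": 0, "az": 0}
    - {"gripper": 1, "tx": 0, "ty": -0.955, "tz": 0.684, "ax": 0, "ay": 0, "az": 0}
    - {"gripper": 1, "tx": 0, "ty": -0.955, "tz": 0.684, "ax": 0, "ay": 0, "az": 0}
    - {"gripper": 1, "tx": 0, "ty": -0.955, "tz": 0.684, "ax": 0, "ay": 0, "az": 0}
    - {"gripper": 1, "tx": 0, "ty": -0.955, "tz": 0.684, "ax": 0, "ay": 0, "az": 0}
    - {"gripper": 1, "tx": 0, "ty": -0.955, "tz": 0.684, "ax": 0, "ay": 0, "az": 0}
    - {"gripper": 1, "tx": 0, "ty": -0.955, "tz": 0.684, "ax": 0, "ay": 0, "az": 0}
    - {"gripper": 1, "tx": 0, "ty": -0.955, "tz": 0.684, "ax": 0, "ay": 0, "az": 0}
    - {"gripper": 1, "tx": 0, "ty": -0.955, "tz": 0.684, "ax": 0, "ay": 0, "az": 0}
    - {"gripper": 1, "tx": 0, "ty": -0.955, "tz": 0.684, "ax": 0, "ay": 0, "az": 0}
    - {"gripper": 1, "tx": 0, "ty": -0.955, "tz": 0.684, "ax": 0, "ay": 0, "az": 0}
    - {"gripper": 1, "tx": 0, "ty": -0.955, "tz": 0.684, "ax": 0, "ay": 0, "az": 0}
    - {"gripper": 1, "tx": 0, "ty": -0.955, "tz": 0.684, "ax": 0, "ay": 0, "az": 0}
    - {"gripper": 1, "tx": 0, "ty": -0.955, "tz": 0.684, "ax": 0, "ay": 0, "az": 0}

```text
t: 2.23
eef_pos: [0.4452, -0.2371, 0.405]
ee_rot: [-2.222, 1.57, -0.178]
force: [1.1, -1.0, 0.7]
width: 0.0878
```

play_rows:
  steps:
    - {"gripper": 1, "tx": 0, "ty": 0, "tz": 0, "ax": -0.99, "ay": 0, "az": 0}
    - {"gripper": 1, "tx": 0, "ty": 0, "tz": 0, "ax": -0.99, "ay": 0, "az": 0}
    - {"gripper": 1, "tx": 0, "ty": 0, "tz": 0, "ax": -0.99, "ay": 0, "az": 0}
    - {"gripper": 1, "tx": 0, "ty": 0, "tz": 0, "ax": -0.99, "ay": 0, "az": 0}
    - {"gripper": 1, "tx": 0, "ty": 0, "tz": 0, "ax": -0.99, "ay": 0, "az": 0}
    - {"gripper": 1, "tx": 0, "ty": 0, "tz": 0, "ax": -0.99, "ay": 0, "az": 0}
    - {"gripper": 1, "tx": 0, "ty": 0, "tz": 0, "ax": -0.99, "ay": 0, "az": 0}
    - {"gripper": 1, "tx": 0, "ty": 0, "tz": 0, "ax": -0.99, "ay": 0, "az": 0}
    - {"gripper": 1, "tx": 0, "ty": 0, "tz": 0, "ax": -0.99, "ay": 0, "az": 0}
    - {"gripper": 1, "tx": 0, "ty": 0, "tz": 0, "ax": -0.99, "ay": 0, "az": 0}
    - {"gripper": 1, "tx": 0, "ty": 0, "tz": 0, "ax": -0.99, "ay": 0, "az": 0}
    - {"gripper": 1, "tx": 0, "ty": 0, "tz": 0, "ax": -0.99, "ay": 0, "az": 0}
    - {"gripper": 1, "tx": 0, "ty": 0, "tz": 0, "ax": -0.99, "ay": 0, "az": 0}
    - {"gripper": 1, "tx": 0, "ty": 0, "tz": 0, "ax": -0.99, "ay": 0, "az": 0}
    - {"gripper": 1, "tx": 0, "ty": 0, "tz": 0, "ax": -0.99, "ay": 0, "az": 0}
    - {"gripper": 1, "tx": 0, "ty": 0, "tz": 0, "ax": -0.99, "ay": 0, "az": 0}
    - {"gripper": 1, "tx": 0, "ty": 0, "tz": 0, "ax": -0.99, "ay": 0, "az": 0}
    - {"gripper": 1, "tx": 0, "ty": 0, "tz": 0, "ax": -0.99, "ay": 0, "az": 0}

```text
t: 3.73
eef_pos: [0.4448, -0.2384, 0.4048]
ee_rot: [2.251, 1.57, -0.117]
force: [-0.4, 0.2, -0.2]
width: 0.0877
```

```bash
python3 -c "
from h import *
plan([.4455,-.2386,.057],223.5)
f=optics.grab_frame('scene')[:,:,::-1]; cv2.imwrite('pics/s1.png',cv2.resize(f[40:240,130:390],(780,600),interpolation=cv2.INTER_CUBIC))"
```

```text
t 3.73 grasp [ 0.4448 -0.2384  0.2458] down [ 0. -0. -1.] jaw -135.71 q6 0.875 w 0.0877 F [-0.4  0.2 -0.2]
shift in current axes [ 7.55  0.02 -0.01] in target axes [ 7.55  0.02 -0.02] turn [ 0.13 -0.   -0.  ] world d [ 0.0007 -0.0002 -0.1888]
```

View pics/s1.png

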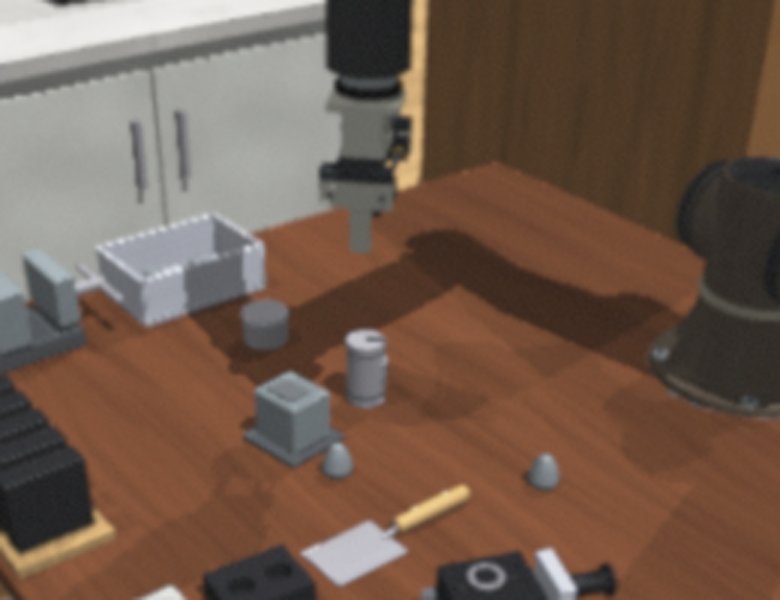

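The gripper hangs above the canister, which is undisturbed with its lid at about native (252,154) in the scene picture. I'll check that against the scene camera, then descend.

```bash
python3 -c "
from h import *
print(at('scene',366/3+130-.33,342/3+40-.33,.085))"
```

```text
[ 0.44651109 -0.23557514  0.085     ]
```

play_rows:
  steps:
    - {"gripper": 1, "tx": 0.9, "ty": 0, "tz": 0, "ax": 0, "ay": 0, "az": 0}
    - {"gripper": 1, "tx": 0.9, "ty": 0, "tz": 0, "ax": 0, "ay": 0, "az": 0}
    - {"gripper": 1, "tx": 0.9, "ty": 0, "tz": 0, "ax": 0, "ay": 0, "az": 0}
    - {"gripper": 1, "tx": 0.9, "ty": 0, "tz": 0, "ax": 0, "ay": 0, "az": 0}
    - {"gripper": 1, "tx": 0.9, "ty": 0, "tz": 0, "ax": 0, "ay": 0, "az": 0}
    - {"gripper": 1, "tx": 0, "ty": 0, "tz": 0, "ax": 0, "ay": 0, "az": 0}

```text
t: 4.28
eef_pos: [0.4432, -0.2381, 0.2884]
ee_rot: [-1.031, 1.564, 2.875]
force: [-1.4, 0.5, -0.4]
width: 0.0875
```

```bash
python3 -c "
from h import *
plan([.4455,-.2386,.057],223.5)
f=optics.grab_frame('scene')[:,:,::-1]; cv2.imwrite('pics/s2.png',cv2.resize(f[90:210,190:310],(600,600),interpolation=cv2.INTER_CUBIC))
f=optics.grab_frame('top')[:,:,::-1]; cv2.imwrite('pics/t2.png',cv2.resize(f[170:290,290:410],(600,600),interpolation=cv2.INTER_CUBIC))"
```

```text
t 4.28 grasp [ 0.4422 -0.2378  0.1294] down [-0.006  0.002 -1.   ] jaw -136.19 q6 0.868 w 0.0875 F [-1.4  0.5 -0.4]
shift in current axes [ 2.9   0.09 -0.06] in target axes [ 2.9   0.08 -0.05] turn [0.05 0.03 0.05] world d [ 0.0023 -0.0005 -0.0724]
```

View pics/s2.png

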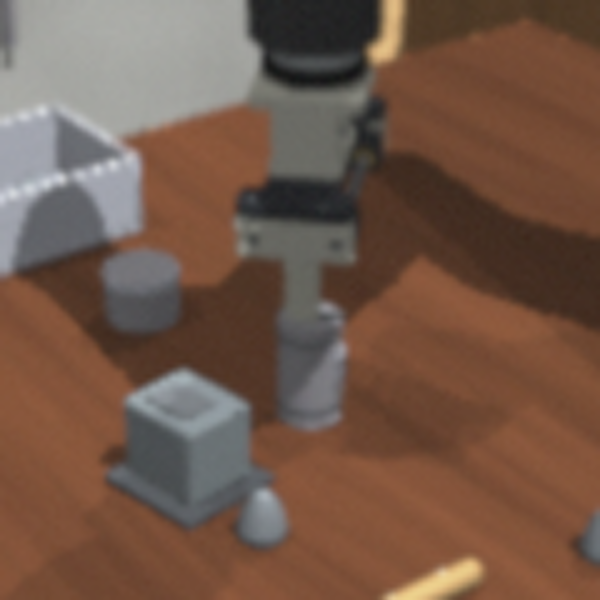

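View pics/t2.png

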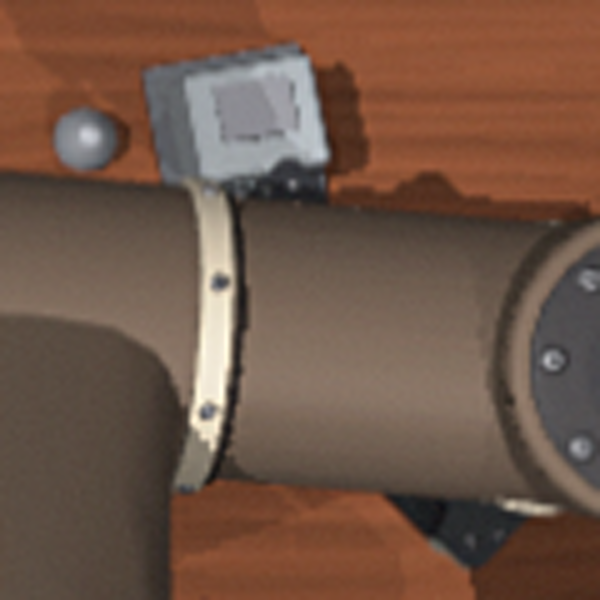

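The fingers straddle the canister, with the near finger in front of the lid at about (303,310). I'll go the rest of the way down and close.

play_rows:
  steps:
    - {"gripper": 1, "tx": 0.7, "ty": 0, "tz": 0, "ax": 0, "ay": 0, "az": 0}
    - {"gripper": 1, "tx": 0.7, "ty": 0, "tz": 0, "ax": 0, "ay": 0, "az": 0}
    - {"gripper": 1, "tx": 0.7, "ty": 0, "tz": 0, "ax": 0, "ay": 0, "az": 0}
    - {"gripper": 1, "tx": 0.7, "ty": 0, "tz": 0, "ax": 0, "ay": 0, "az": 0}
    - {"gripper": 1, "tx": 0, "ty": 0, "tz": 0, "ax": 0, "ay": 0, "az": 0}
    - {"gripper": 1, "tx": 0, "ty": 0, "tz": 0, "ax": 0, "ay": 0, "az": 0}

```text
t: 4.88
eef_pos: [0.4454, -0.2386, 0.2232]
ee_rot: [1.395, 1.57, -0.979]
force: [0.3, -0.2, -0.1]
width: 0.0876
```

```bash
python3 -c "
from h import *
plan([.4458,-.2372,.057],223.5)
f=optics.grab_frame('scene')[:,:,::-1]; cv2.imwrite('pics/s3.png',cv2.resize(f[90:210,190:310],(600,600),interpolation=cv2.INTER_CUBIC))"
```

```text
t 4.88 grasp [ 0.4454 -0.2386  0.0642] down [ 0. -0. -1.] jaw -136.02 q6 0.869 w 0.0876 F [ 0.3 -0.2 -0.1]
shift in current axes [ 0.29 -0.03 -0.05] in target axes [ 0.29 -0.03 -0.05] turn [ 0.08  0.   -0.  ] world d [ 0.0004  0.0014 -0.0072]
```

View pics/s3.png

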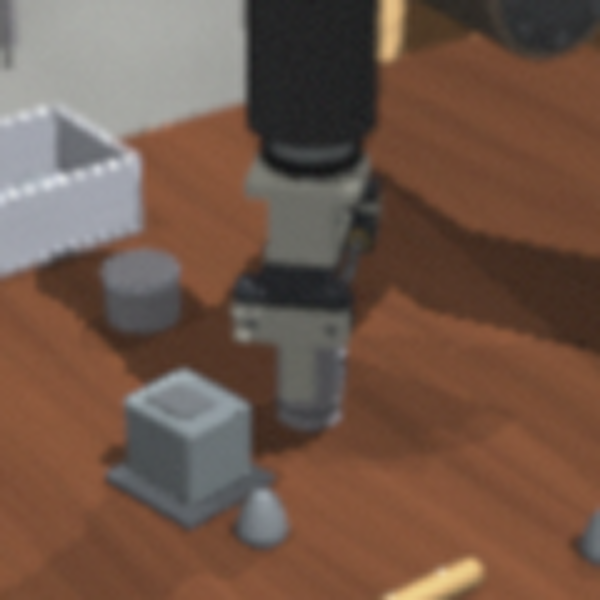

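The canister is between the fingers. I'll lower 6 mm and close.

play_rows:
  steps:
    - {"gripper": 1, "tx": 0.25, "ty": 0, "tz": -0.04, "ax": 0, "ay": 0, "az": 0}
    - {"gripper": 0.4, "tx": 0, "ty": 0, "tz": 0, "ax": 0, "ay": 0, "az": 0}
    - {"gripper": 0.4, "tx": 0, "ty": 0, "tz": 0, "ax": 0, "ay": 0, "az": 0}
    - {"gripper": 0.4, "tx": 0, "ty": 0, "tz": 0, "ax": 0, "ay": 0, "az": 0}
    - {"gripper": 0.4, "tx": 0, "ty": 0, "tz": 0, "ax": 0, "ay": 0, "az": 0}
    - {"gripper": 0.4, "tx": 0, "ty": 0, "tz": 0, "ax": 0, "ay": 0, "az": 0}
    - {"gripper": 0.4, "tx": 0, "ty": 0, "tz": 0, "ax": 0, "ay": 0, "az": 0}
    - {"gripper": 0.4, "tx": 0, "ty": 0, "tz": 0, "ax": 0, "ay": 0, "az": 0}
  newtons: 30

```text
t: 5.6
eef_pos: [0.4456, -0.2378, 0.216]
ee_rot: [2.29, 1.571, -0.084]
force: [0.0, -0.2, 1.5]
width: 0.0474
```

```bash
python3 -c "
from h import *
plan([.4458,-.2372,.057],98.7)"
```

```text
t 5.6 grasp [ 0.4456 -0.2378  0.057 ] down [ 0. -0. -1.] jaw -136.01 q6 0.868 w 0.0474 F [ 0.  -0.2  1.5]
shift in current axes [-0.   -0.01 -0.02] in target axes [-0.   -0.01  0.02] turn [20.88 -0.    0.  ] world d [0.0002 0.0006 0.    ]
```

play_rows:
  steps:
    - {"gripper": 0.4, "tx": 0, "ty": 0, "tz": 0, "ax": 0.4, "ay": 0, "az": 0}
    - {"gripper": 0.4, "tx": 0, "ty": 0, "tz": 0, "ax": 0.8, "ay": 0, "az": 0}
    - {"gripper": 0.4, "tx": 0, "ty": 0, "tz": 0, "ax": 0.8, "ay": 0, "az": 0}
    - {"gripper": 0.4, "tx": 0, "ty": 0, "tz": 0, "ax": 0.8, "ay": 0, "az": 0}
    - {"gripper": 0.4, "tx": 0, "ty": 0, "tz": 0, "ax": 0.8, "ay": 0, "az": 0}
    - {"gripper": 0.4, "tx": 0, "ty": 0, "tz": 0, "ax": 0.8, "ay": 0, "az": 0}
    - {"gripper": 0.4, "tx": 0, "ty": 0, "tz": 0, "ax": 0.8, "ay": 0, "az": 0}
    - {"gripper": 0.4, "tx": 0, "ty": 0, "tz": 0, "ax": 0.8, "ay": 0, "az": 0}
    - {"gripper": 0.4, "tx": 0, "ty": 0, "tz": 0, "ax": 0.8, "ay": 0, "az": 0}
    - {"gripper": 0.4, "tx": 0, "ty": 0, "tz": 0, "ax": 0.8, "ay": 0, "az": 0}
    - {"gripper": 0.4, "tx": 0, "ty": 0, "tz": 0, "ax": 0.8, "ay": 0, "az": 0}
    - {"gripper": 0.4, "tx": 0, "ty": 0, "tz": 0, "ax": 0.8, "ay": 0, "az": 0}
    - {"gripper": 0.4, "tx": 0, "ty": 0, "tz": 0, "ax": 0.8, "ay": 0, "az": 0}
    - {"gripper": 0.4, "tx": 0, "ty": 0, "tz": 0, "ax": 0.8, "ay": 0, "az": 0}

```text
t: 6.77
eef_pos: [0.4456, -0.2378, 0.216]
ee_rot: [3.04, 1.571, -0.469]
force: [0.2, -0.5, 0.2]
width: 0.0476
```

play_rows:
  steps:
    - {"gripper": 0.4, "tx": 0, "ty": 0, "tz": 0, "ax": 0.8, "ay": 0, "az": 0}
    - {"gripper": 0.4, "tx": 0, "ty": 0, "tz": 0, "ax": 0.8, "ay": 0, "az": 0}
    - {"gripper": 0.4, "tx": 0, "ty": 0, "tz": 0, "ax": 0.8, "ay": 0, "az": 0}
    - {"gripper": 0.4, "tx": 0, "ty": 0, "tz": 0, "ax": 0.8, "ay": 0, "az": 0}
    - {"gripper": 0.4, "tx": 0, "ty": 0, "tz": 0, "ax": 0.8, "ay": 0, "az": 0}
    - {"gripper": 0.4, "tx": 0, "ty": 0, "tz": 0, "ax": 0.8, "ay": 0, "az": 0}
    - {"gripper": 0.4, "tx": 0, "ty": 0, "tz": 0, "ax": 0.8, "ay": 0, "az": 0}
    - {"gripper": 0.4, "tx": 0, "ty": 0, "tz": 0, "ax": 0.8, "ay": 0, "az": 0}
    - {"gripper": 0.4, "tx": 0, "ty": 0, "tz": 0, "ax": 0.8, "ay": 0, "az": 0}
    - {"gripper": 0.4, "tx": 0, "ty": 0, "tz": 0, "ax": 0.8, "ay": 0, "az": 0}
    - {"gripper": 0.4, "tx": 0, "ty": 0, "tz": 0, "ax": 0.8, "ay": 0, "az": 0}
    - {"gripper": 0.4, "tx": 0, "ty": 0, "tz": 0, "ax": 0.8, "ay": 0, "az": 0}
    - {"gripper": 0.4, "tx": 0, "ty": 0, "tz": 0, "ax": 0.4, "ay": 0, "az": 0}
    - {"gripper": 0.4, "tx": 0, "ty": 0, "tz": 0, "ax": 0, "ay": 0, "az": 0}
    - {"gripper": 0.4, "tx": 0, "ty": 0, "tz": 0, "ax": 0, "ay": 0, "az": 0}

```text
t: 8.02
eef_pos: [0.4456, -0.2378, 0.216]
ee_rot: [-1.951, 1.571, -0.218]
force: [-0.2, -0.2, 0.5]
width: 0.0478
```

```bash
python3 -c "
from h import *
plan([.4458,-.2372,.057],98.7)"
```

```text
t 8.02 grasp [ 0.4457 -0.2378  0.057 ] down [ 0. -0. -1.] jaw 99.28 q6 -1.308 w 0.0478 F [-0.2 -0.2  0.5]
shift in current axes [-0.   -0.01  0.02] in target axes [-0.   -0.01  0.02] turn [ 0.1 -0.   0. ] world d [0.0002 0.0006 0.    ]
```

play_rows:
  steps:
    - {"gripper": 0.4, "tx": 0, "ty": 0, "tz": 0, "ax": 0.1, "ay": 0, "az": 0}
    - {"gripper": 0.4, "tx": 0, "ty": 0, "tz": 0, "ax": 0, "ay": 0, "az": 0}
    - {"gripper": 1, "tx": 0, "ty": 0, "tz": 0, "ax": 0, "ay": 0, "az": 0}
    - {"gripper": 1, "tx": 0, "ty": 0, "tz": 0, "ax": 0, "ay": 0, "az": 0}
    - {"gripper": 1, "tx": 0, "ty": 0, "tz": 0, "ax": 0, "ay": 0, "az": 0}
    - {"gripper": 1, "tx": 0, "ty": 0, "tz": 0, "ax": 0, "ay": 0, "az": 0}
    - {"gripper": 1, "tx": 0, "ty": 0, "tz": 0, "ax": 0, "ay": 0, "az": 0}
    - {"gripper": 1, "tx": 0, "ty": 0, "tz": 0, "ax": 0, "ay": 0, "az": 0}
    - {"gripper": 1, "tx": -0.4, "ty": 0, "tz": 0, "ax": 0, "ay": 0, "az": 0}
    - {"gripper": 1, "tx": -0.8, "ty": 0, "tz": 0, "ax": 0, "ay": 0, "az": 0}
    - {"gripper": 1, "tx": -0.8, "ty": 0, "tz": 0, "ax": 0, "ay": 0, "az": 0}
    - {"gripper": 1, "tx": -0.8, "ty": 0, "tz": 0, "ax": 0, "ay": 0, "az": 0}
    - {"gripper": 1, "tx": -0.8, "ty": 0, "tz": 0, "ax": 0, "ay": 0, "az": 0}
    - {"gripper": 1, "tx": -0.8, "ty": 0, "tz": 0, "ax": 0, "ay": 0, "az": 0}
    - {"gripper": 1, "tx": -0.8, "ty": 0, "tz": 0, "ax": 0, "ay": 0, "az": 0}
    - {"gripper": 1, "tx": -0.6, "ty": 0, "tz": 0, "ax": 0, "ay": 0, "az": 0}

```text
t: 9.35
eef_pos: [0.4455, -0.2378, 0.3636]
ee_rot: [-1.977, 1.569, -0.256]
force: [0.9, 0.1, -0.4]
width: 0.0877
```

play_rows:
  steps:
    - {"gripper": 1, "tx": 0, "ty": -0.3, "tz": 0.88, "ax": 0, "ay": 0, "az": 0}
    - {"gripper": 1, "tx": 0, "ty": -0.3, "tz": 0.88, "ax": 0, "ay": 0, "az": 0}
    - {"gripper": 1, "tx": 0, "ty": -0.3, "tz": 0.88, "ax": 0, "ay": 0, "az": 0}
    - {"gripper": 1, "tx": 0, "ty": -0.3, "tz": 0.88, "ax": 0, "ay": 0, "az": 0}
    - {"gripper": 1, "tx": 0, "ty": -0.3, "tz": 0.88, "ax": 0, "ay": 0, "az": 0}
    - {"gripper": 1, "tx": 0, "ty": -0.3, "tz": 0.88, "ax": 0, "ay": 0, "az": 0}
    - {"gripper": 1, "tx": 0, "ty": -0.3, "tz": 0.88, "ax": 0, "ay": 0, "az": 0}
    - {"gripper": 1, "tx": 0, "ty": -0.3, "tz": 0.88, "ax": 0, "ay": 0, "az": 0}
    - {"gripper": 1, "tx": 0, "ty": -0.3, "tz": 0.88, "ax": 0, "ay": 0, "az": 0}
    - {"gripper": 1, "tx": 0, "ty": -0.3, "tz": 0.88, "ax": 0, "ay": 0, "az": 0}
    - {"gripper": 1, "tx": 0, "ty": -0.3, "tz": 0.88, "ax": 0, "ay": 0, "az": 0}
    - {"gripper": 1, "tx": 0, "ty": -0.3, "tz": 0.88, "ax": 0, "ay": 0, "az": 0}

```text
t: 10.35
eef_pos: [0.4949, 0.0378, 0.3618]
ee_rot: [-1.33, 1.57, 0.391]
force: [-0.2, 0.7, -0.3]
width: 0.0876
```

```bash
python3 -c "
from h import *
plan([.523,.2203,.057],248.3)
g=optics.grab_frame('scene')[:,:,::-1]; f=optics.grab_frame('top')[:,:,::-1]; np.save('top4.npy',f)
cv2.imwrite('pics/t4.png',f)
cv2.imwrite('pics/c4.png',np.hstack([cv2.resize(f[170:260,305:375],(467,600),interpolation=cv2.INTER_CUBIC),cv2.resize(g[140:230,205:255],(333,600),interpolation=cv2.INTER_CUBIC)]))"
```

```text
t 10.35 grasp [0.495  0.0378 0.2028] down [ 0.001  0.    -1.   ] jaw 98.6 q6 -1.894 w 0.0876 F [-0.2  0.7 -0.3]
shift in current axes [ 5.84 -2.2   7.05] in target axes [ 5.83 -1.65 -7.2 ] turn [-2.495e+01 -1.000e-02  0.000e+00] world d [ 0.0281  0.1825 -0.1458]
```

View pics/c4.png

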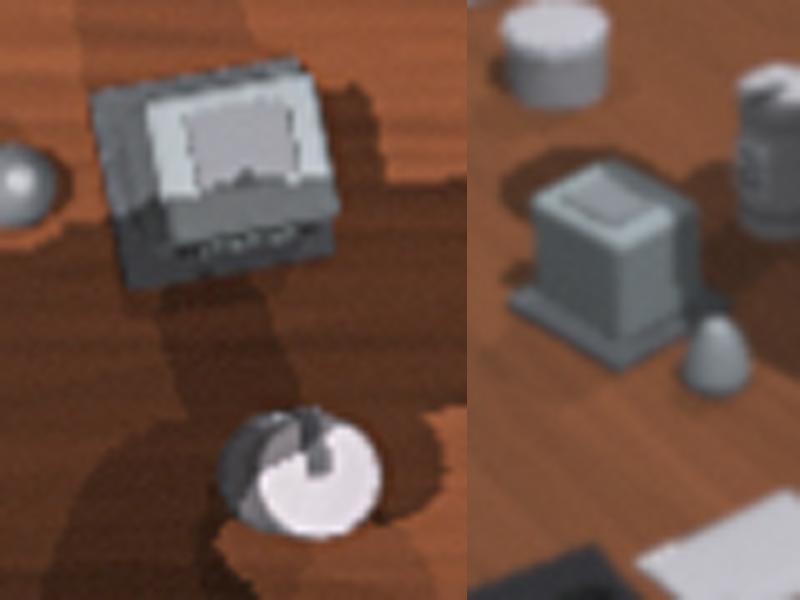

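View pics/t4.png

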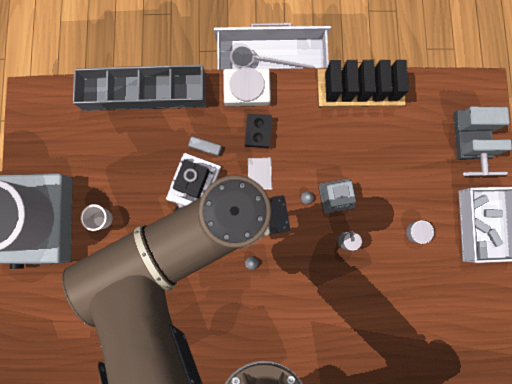

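The canister stands where it was, its rib now pointing from (320,472) up to (311,410) towards the reader, partly in shadow. I'll move to the lock and re-measure once the shadow is off it.

play_rows:
  steps:
    - {"gripper": 1, "tx": 0, "ty": -0.275, "tz": 0.88, "ax": 0, "ay": 0, "az": 0}
    - {"gripper": 1, "tx": 0, "ty": -0.275, "tz": 0.88, "ax": 0, "ay": 0, "az": 0}
    - {"gripper": 1, "tx": 0, "ty": -0.275, "tz": 0.88, "ax": 0, "ay": 0, "az": 0}
    - {"gripper": 1, "tx": 0, "ty": -0.275, "tz": 0.88, "ax": 0, "ay": 0, "az": 0}
    - {"gripper": 1, "tx": 0, "ty": -0.275, "tz": 0.88, "ax": 0, "ay": 0, "az": 0}
    - {"gripper": 1, "tx": 0, "ty": -0.275, "tz": 0.88, "ax": 0, "ay": 0, "az": 0}
    - {"gripper": 1, "tx": 0, "ty": -0.275, "tz": 0.88, "ax": 0, "ay": 0, "az": 0}
    - {"gripper": 1, "tx": 0, "ty": -0.275, "tz": 0.88, "ax": 0, "ay": 0, "az": 0}
    - {"gripper": 1, "tx": 0, "ty": 0, "tz": 0, "ax": -1, "ay": 0, "az": 0}
    - {"gripper": 1, "tx": 0, "ty": 0, "tz": 0, "ax": -1, "ay": 0, "az": 0}
    - {"gripper": 1, "tx": 0, "ty": 0, "tz": 0, "ax": -1, "ay": 0, "az": 0}
    - {"gripper": 1, "tx": 0, "ty": 0, "tz": 0, "ax": -1, "ay": 0, "az": 0}
    - {"gripper": 1, "tx": 0, "ty": 0, "tz": 0, "ax": -1, "ay": 0, "az": 0}

```text
t: 11.53
eef_pos: [0.5231, 0.2185, 0.3615]
ee_rot: [2.896, 1.571, -1.138]
force: [-0.4, -1.1, -0.9]
width: 0.0876
```

play_rows:
  steps:
    - {"gripper": 1, "tx": 0, "ty": 0, "tz": 0, "ax": -1, "ay": 0, "az": 0}
    - {"gripper": 1, "tx": 0, "ty": 0, "tz": 0, "ax": -1, "ay": 0, "az": 0}
    - {"gripper": 1, "tx": 0, "ty": 0, "tz": 0, "ax": -1, "ay": 0, "az": 0}
    - {"gripper": 1, "tx": 0, "ty": 0, "tz": 0, "ax": -1, "ay": 0, "az": 0}
    - {"gripper": 1, "tx": 0, "ty": 0, "tz": 0, "ax": -1, "ay": 0, "az": 0}
    - {"gripper": 1, "tx": 0, "ty": 0, "tz": 0, "ax": -1, "ay": 0, "az": 0}
    - {"gripper": 1, "tx": 0, "ty": 0, "tz": 0, "ax": -1, "ay": 0, "az": 0}
    - {"gripper": 1, "tx": 0, "ty": 0, "tz": 0, "ax": -1, "ay": 0, "az": 0}
    - {"gripper": 1, "tx": 0, "ty": 0, "tz": 0, "ax": -1, "ay": 0, "az": 0}
    - {"gripper": 1, "tx": 0, "ty": 0, "tz": 0, "ax": -1, "ay": 0, "az": 0}
    - {"gripper": 1, "tx": 0, "ty": 0, "tz": 0, "ax": -1, "ay": 0, "az": 0}
    - {"gripper": 1, "tx": 0, "ty": 0, "tz": 0, "ax": -1, "ay": 0, "az": 0}
    - {"gripper": 1, "tx": 0, "ty": 0, "tz": 0, "ax": -1, "ay": 0, "az": 0}
    - {"gripper": 1, "tx": 0, "ty": 0, "tz": 0, "ax": -1, "ay": 0, "az": 0}
    - {"gripper": 1, "tx": 0, "ty": 0, "tz": 0, "ax": -1, "ay": 0, "az": 0}
    - {"gripper": 1, "tx": 0, "ty": 0, "tz": 0, "ax": -1, "ay": 0, "az": 0}
    - {"gripper": 1, "tx": 0, "ty": 0, "tz": 0, "ax": -1, "ay": 0, "az": 0}
    - {"gripper": 1, "tx": 0, "ty": 0, "tz": 0, "ax": -1, "ay": 0, "az": 0}
    - {"gripper": 1, "tx": 0, "ty": 0, "tz": 0, "ax": -1, "ay": 0, "az": 0}
    - {"gripper": 1, "tx": 0, "ty": 0, "tz": 0, "ax": -0.9, "ay": 0, "az": 0}

```text
t: 13.2
eef_pos: [0.5231, 0.2184, 0.3616]
ee_rot: [2.598, 1.571, 0.648]
force: [-0.5, -0.7, -0.1]
width: 0.0876
```

```bash
python3 - <<'E'
from h import *
plan([.523,.2203,.057],248.3)
g=optics.grab_frame('scene')[:,:,::-1]; f=optics.grab_frame('top')[:,:,::-1]; np.save('top5.npy',f); np.save('sc5.npy',g)
def draw(n,img,x0,y0,w,h,s,polys):
    im=cv2.resize(img[y0:y0+h,x0:x0+w],(w*s,h*s),interpolation=cv2.INTER_CUBIC); o=im.copy()
    for P,c in polys:
        q=(proj(n,P)-[x0,y0]+.5)*s-.5
        cv2.polylines(o,[np.round(q).astype(int)],True,c,1,cv2.LINE_AA)
    return np.hstack([im,o])
def rect(c,yaw,x0,x1,y0,y1,z):
    a=np.radians(yaw);R=np.array([[np.cos(a),-np.sin(a)],[np.sin(a),np.cos(a)]])
    return np.c_[np.array([[x0,y0],[x1,y0],[x1,y1],[x0,y1]])@R.T+c,[z]*4]
r=np.array([.570,-.2165]);c=np.array([.4455,-.2386])
P=[(rect(r,8.7,-.0425,.0425,-.045,.045,.004),(0,255,0)),(rect(r,8.7,-.03,.03,-.035,.035,.07),(0,255,255)),(rect(c,8.7,0,.024,-.004,.004,.088),(0,0,255))]
cv2.imwrite('pics/f5.png',draw('top',f,318,172,50,82,7,P))
cv2.imwrite('pics/g5.png',draw('scene',g,205,135,65,70,6,P))
E
```

```text
t 13.2 grasp [0.5231 0.2184 0.2026] down [ 0.  0. -1.] jaw -111.71 q6 0.451 w 0.0876 F [-0.5 -0.7 -0.1]
shift in current axes [ 5.83 -0.03 -0.07] in target axes [ 5.83 -0.03 -0.07] turn [-0. -0. -0.] world d [-1.000e-04  1.900e-03 -1.456e-01]
```

View pics/f5.png

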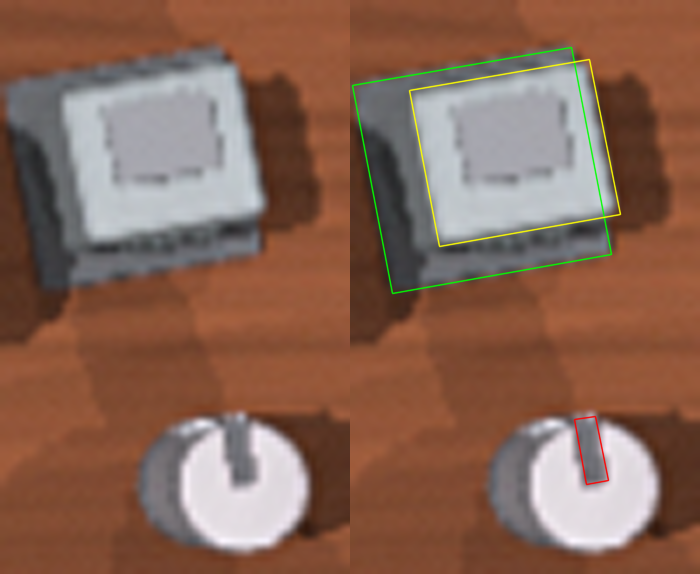

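View pics/g5.png

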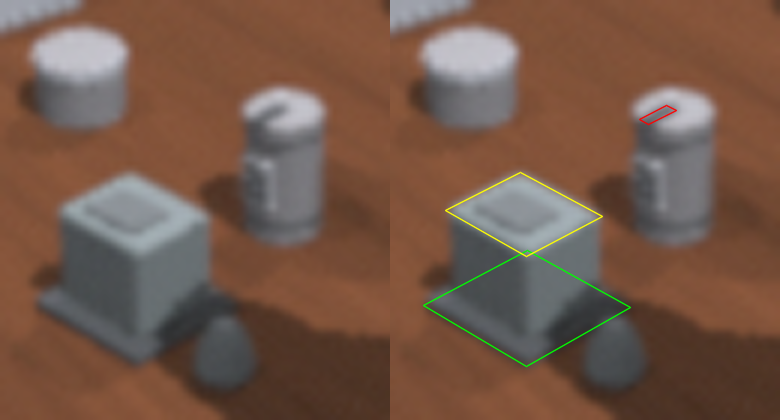

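The reader outlines fit. The rib runs from (242,483) to about (235,416), roughly 3° off the drawn model, so I'll fit it numerically.

```bash
cat > fit.py <<'E'
from h import *
from scipy.optimize import minimize
def pg(c,yaw,pts,z):
    a=np.radians(yaw);R=np.array([[np.cos(a),-np.sin(a)],[np.sin(a),np.cos(a)]])
    return np.c_[np.array(pts)@R.T+c,[z]*len(pts)]
S=8
def mask(P,x0,y0,w,h,sg):
    q=(proj('top',P)-[x0,y0]+.5)*S-.5
    m=np.zeros((h*S,w*S),np.float32); cv2.fillPoly(m,[np.round(q*16).astype(np.int32)],1,shift=4)
    if sg>0: m=cv2.GaussianBlur(m,(0,0),sg*S)
    return cv2.resize(m,(w,h),interpolation=cv2.INTER_AREA)
def rc(x0,x1,y0,y1): return [[x0,y0],[x1,y0],[x1,y1],[x0,y1]]
def resid(img,sel,masks):
    A=np.stack([m[sel] for m in masks]+[np.ones(sel.sum())],1); b=img[sel]
    s=np.linalg.lstsq(A,b,rcond=None)[0]; return ((A@s-b)**2).mean()
def rib(img,c0,yaw0):
    x0,y0=[int(v)-14 for v in proj('top',[*c0,.085])[0]]; w=h=28
    I=img[y0:y0+h,x0:x0+w].astype(float).mean(2)
    lid=mask(pg(c0,0,[[.0215*np.cos(t),.0215*np.sin(t)] for t in np.linspace(0,6.28,60)],.085),x0,y0,w,h,0)
    sel=lid>.95
    f=lambda p:resid(I,sel,[mask(pg(p[:2],p[2]*1000,rc(0,.024,-.004,.004),.088),x0,y0,w,h,.5)])
    best=min((minimize(f,[*c0,(yaw0+d)/1000],method='Nelder-Mead',options=dict(initial_simplex=[[*c0,(yaw0+d)/1000],[c0[0]+.002,c0[1],(yaw0+d)/1000],[c0[0],c0[1]+.002,(yaw0+d)/1000],[*c0,(yaw0+d+3)/1000]],xatol=1e-5,fatol=1e-3)) for d in(-5,0,5)),key=lambda r:r.fun)
    print("rib",best.x*[1,1,1000],best.fun)
    cc=np.array(best.x[:2])
    for y in range(int(yaw0)-9,int(yaw0)+10,2): print(y,round(f([*cc,y/1000]),2),end=' ')
    print()
def reader(img):
    r0=[.570,-.2165]; x0,y0,w,h=318,172,46,42
    I=img[y0:y0+h,x0:x0+w].astype(float).mean(2)
    def f(p): 
        t=mask(pg(p[:2],p[2]*1000,rc(-.03,.03,-.035,.035),.07),x0,y0,w,h,.5)
        # use only pixels near the top face
        return resid(I,sel,[t])
    sel=(mask(pg(r0,8.7,rc(-.036,.036,-.041,.041),.07),x0,y0,w,h,0)>.5)&~(mask(pg(r0,8.7,rc(-.022,.022,-.026,.026),.07),x0,y0,w,h,0)>.5)
    for y in (6,9,12):
        r=minimize(f,[*r0,y/1000],method='Nelder-Mead',options=dict(initial_simplex=[[*r0,y/1000],[r0[0]+.002,r0[1],y/1000],[r0[0],r0[1]+.002,y/1000],[*r0,(y+2)/1000]],xatol=1e-5,fatol=1e-3)); print("reader",r.x*[1,1,1000],r.fun)
E
python3 - <<'E'
from fit import *
t0=np.load('top0.npy');t5=np.load('top5.npy')
rib(t0,[.4455,-.2386],133.);rib(t5,[.4455,-.2386],7.);reader(t0);reader(t5)
E
```

```text
rib [  0.44572374  -0.23854222 135.00182601] 37.072202104395416
124 339.72 126 240.97 128 165.83 130 111.6 132 67.53 134 42.61 136 46.57 138 64.21 140 104.74 142 166.69 
rib [ 0.44426563 -0.23761658  8.66430654] 66.10257858429613
-2 415.31 0 313.67 2 227.45 4 142.45 6 97.01 8 72.8 10 88.24 12 134.3 14 182.35 16 268.66 
reader [ 0.57040847 -0.21471408  9.41950859] 329.01935314479954
reader [ 0.57036071 -0.21469471  8.60869455] 332.7251571309205
reader [ 0.57050774 -0.21465377  8.54758766] 332.7251571309205
reader [ 0.57040847 -0.21471408  9.41950859] 372.08307338027663
reader [ 0.57055719 -0.21456878  8.98378227] 370.2108138351026
reader [ 0.57071524 -0.21452666  8.76719891] 383.8757223323797
```

The rib fits at about 8.7° and the reader at 8.6–9.4°, so the code is square to the window within about 1°. Next I'll check the plunger pose against the pictures.

```bash
python3 - <<'E'
from fit import *
g=np.load('sc5.npy');t=np.load('top0.npy')
def cyl(c,yaw,x,r):
    a=np.radians(yaw);ex=np.array([np.cos(a),np.sin(a),0]);ey=np.array([-ex[1],ex[0],0])
    return np.array([np.array([*c,.055])+ex*x+r*(np.cos(u)*ey+np.sin(u)*np.array([0,0,1])) for u in np.linspace(0,6.28,24)])
c=[.523,.2203];y=-21.7
P=[cyl(c,y,-.018,.017),cyl(c,y,-.012,.017),cyl(c,y,-.012,.012),cyl(c,y,.018,.012),cyl(c,y,.022,.011)]
P+=[pg(c,y,rc(.028,.040,-.03,.03),.082)]
def draw(n,img,x0,y0,w,h,s):
    im=cv2.resize(img[y0:y0+h,x0:x0+w],(w*s,h*s),interpolation=cv2.INTER_CUBIC); o=im.copy()
    for p in P: cv2.polylines(o,[np.round((proj(n,p)-[x0,y0]+.5)*s-.5).astype(int)],True,(0,255,0),1,cv2.LINE_AA)
    return np.hstack([im,o])
cv2.imwrite('pics/l5.png',draw('scene',g,295,160,50,95,6)); cv2.imwrite('pics/l0.png',draw('top',t,160,185,50,45,8))
g2=g
E
```

```text
(no output)
```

View pics/l5.png

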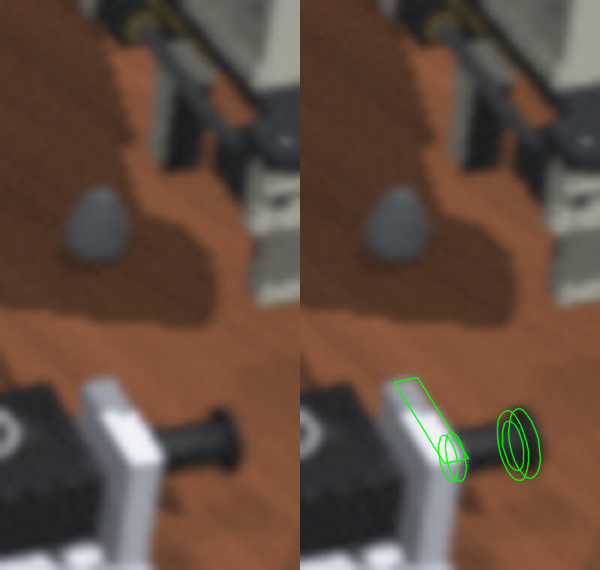

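View pics/l0.png

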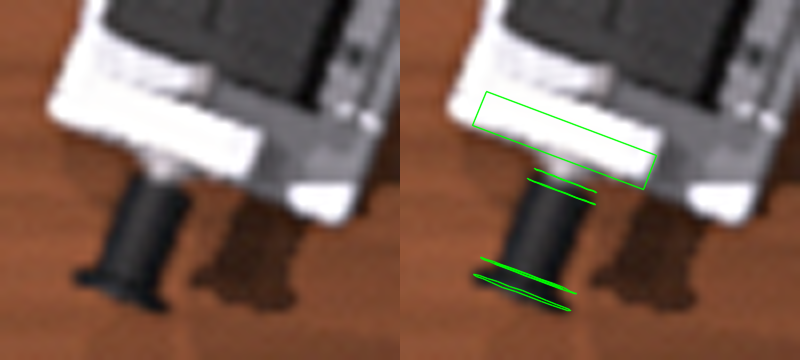

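The model overlays the plunger well in both views, with the flange at about (228,442) in the scene crop against a model position of 225. I'll descend part way, then check.

play_rows:
  steps:
    - {"gripper": 1, "tx": 0.8, "ty": 0, "tz": -0.06, "ax": 0, "ay": 0, "az": 0}
    - {"gripper": 1, "tx": 0.8, "ty": 0, "tz": 0, "ax": 0, "ay": 0, "az": 0}
    - {"gripper": 1, "tx": 0.8, "ty": 0, "tz": 0, "ax": 0, "ay": 0, "az": 0}
    - {"gripper": 1, "tx": 0.8, "ty": 0, "tz": 0, "ax": 0, "ay": 0, "az": 0}
    - {"gripper": 1, "tx": 0.4, "ty": 0, "tz": 0, "ax": 0, "ay": 0, "az": 0}
    - {"gripper": 1, "tx": 0, "ty": 0, "tz": 0, "ax": 0, "ay": 0, "az": 0}
    - {"gripper": 1, "tx": 0, "ty": 0, "tz": 0, "ax": 0, "ay": 0, "az": 0}

```text
t: 13.88
eef_pos: [0.5239, 0.2203, 0.2712]
ee_rot: [0.018, 1.57, -1.938]
force: [0.9, 0.9, 0.6]
width: 0.0873
```

```bash
python3 -c "
from h import *
plan([.5235,.220,.057],248.3)
f=optics.grab_frame('scene')[:,:,::-1]; cv2.imwrite('pics/s6.png',cv2.resize(f[165:265,260:370],(660,600),interpolation=cv2.INTER_CUBIC))"
```

```text
t 13.88 grasp [0.5239 0.2202 0.1122] down [-0.    -0.001 -1.   ] jaw -112.08 q6 0.443 w 0.0873 F [0.9 0.9 0.6]
shift in current axes [ 2.21 -0.01  0.02] in target axes [ 2.21 -0.01  0.02] turn [-0.06  0.01 -0.  ] world d [-0.0004 -0.0003 -0.0552]
```

View pics/s6.png

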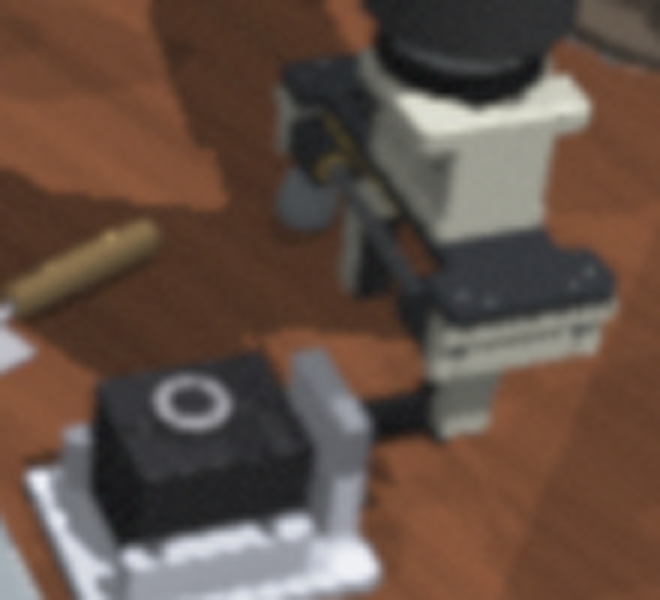

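The near finger hangs clear on the near side of the grip, and the far finger is clear of sinker_b. I'll go down and close.

play_rows:
  steps:
    - {"gripper": 1, "tx": 0.6, "ty": 0, "tz": 0, "ax": 0, "ay": 0, "az": 0}
    - {"gripper": 1, "tx": 0.6, "ty": 0, "tz": 0, "ax": 0, "ay": 0, "az": 0}
    - {"gripper": 1, "tx": 0.6, "ty": 0, "tz": 0, "ax": 0, "ay": 0, "az": 0}
    - {"gripper": 1, "tx": 0.4, "ty": 0, "tz": 0, "ax": 0, "ay": 0, "az": 0}
    - {"gripper": 1, "tx": 0, "ty": 0, "tz": 0, "ax": 0, "ay": 0, "az": 0}
    - {"gripper": 1, "tx": 0, "ty": 0, "tz": 0, "ax": 0, "ay": 0, "az": 0}
    - {"gripper": 1, "tx": 0, "ty": 0, "tz": 0, "ax": 0, "ay": 0, "az": 0}

```text
t: 14.52
eef_pos: [0.5242, 0.2207, 0.2171]
ee_rot: [2.518, 1.569, 0.563]
force: [-0.3, 0.9, 1.3]
width: 0.0876
```

```bash
python3 -c "
from h import *
plan([.5235,.220,.057],248.3)
f=optics.grab_frame('scene')[:,:,::-1]; cv2.imwrite('pics/s7.png',cv2.resize(f[165:265,260:370],(660,600),interpolation=cv2.INTER_CUBIC))"
```

```text
t 14.52 grasp [0.5244 0.2209 0.0581] down [ 0.001  0.001 -1.   ] jaw -112.0 q6 0.444 w 0.0876 F [-0.3  0.9  1.3]
shift in current axes [ 0.04 -0.02  0.04] in target axes [ 0.04 -0.02  0.04] turn [-0.05 -0.01 -0.01] world d [-0.0007 -0.0007 -0.0011]
```

View pics/s7.png

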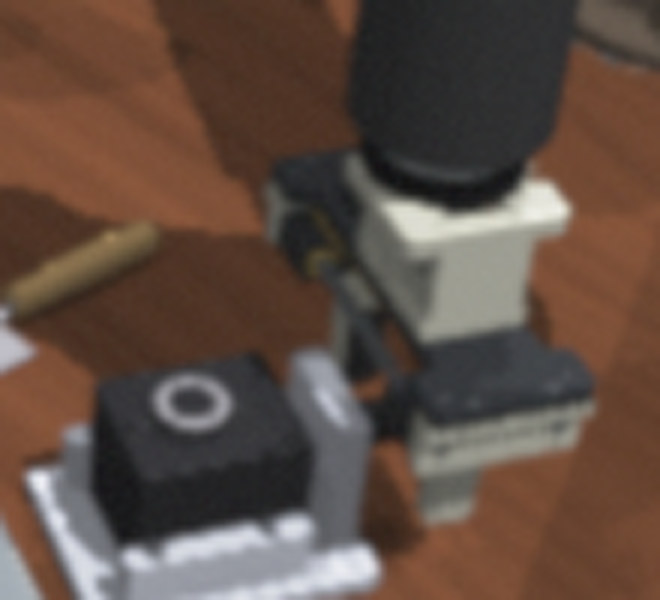

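The fingers are down either side of the grip and the body is clear of the bracket. Closing.

play_rows:
  steps:
    - {"gripper": 0.1, "tx": 0.04, "ty": 0, "tz": 0.03, "ax": 0, "ay": 0, "az": 0}
    - {"gripper": 0.1, "tx": 0, "ty": 0, "tz": 0, "ax": 0, "ay": 0, "az": 0}
    - {"gripper": 0.1, "tx": 0, "ty": 0, "tz": 0, "ax": 0, "ay": 0, "az": 0}
    - {"gripper": 0.1, "tx": 0, "ty": 0, "tz": 0, "ax": 0, "ay": 0, "az": 0}
    - {"gripper": 0.1, "tx": 0, "ty": 0, "tz": 0, "ax": 0, "ay": 0, "az": 0}
    - {"gripper": 0.1, "tx": 0, "ty": 0, "tz": 0, "ax": 0, "ay": 0, "az": 0}
    - {"gripper": 0.1, "tx": 0, "ty": 0, "tz": 0, "ax": 0, "ay": 0, "az": 0}
    - {"gripper": 0.1, "tx": 0, "ty": 0, "tz": 0, "ax": 0, "ay": 0, "az": 0}
    - {"gripper": 0.1, "tx": 0, "ty": 0, "tz": 0, "ax": 0, "ay": 0, "az": 0}
    - {"gripper": 0.1, "tx": 0, "ty": 0, "tz": 0, "ax": 0, "ay": 0, "az": 0}
  newtons: 50

```text
t: 15.4
eef_pos: [0.5234, 0.2197, 0.2149]
ee_rot: [-0.332, 1.571, -2.287]
force: [0.5, 0.2, 0.4]
width: 0.0264
```

```bash
python3 -c "
from h import *
plan([.5235,.220,.057],248.3)"
```

```text
t 15.4 grasp [0.5234 0.2197 0.0559] down [-0. -0. -1.] jaw -112.0 q6 0.445 w 0.0264 F [0.5 0.2 0.4]
shift in current axes [-0.04 -0.   -0.01] in target axes [-0.04 -0.   -0.01] turn [-0.05  0.    0.  ] world d [0.0001 0.0003 0.0011]
```

play_rows:
  steps:
    - {"gripper": 0.1, "tx": 0, "ty": 0, "tz": 0, "ax": 0, "ay": 0, "az": 0}
    - {"gripper": 0.1, "tx": 0, "ty": 0, "tz": 0, "ax": 0, "ay": 0, "az": 0}
    - {"gripper": 0.1, "tx": 0, "ty": 0, "tz": 0, "ax": 0, "ay": 0, "az": 0}

```text
t: 15.65
eef_pos: [0.5237, 0.2203, 0.215]
ee_rot: [2.846, 1.569, 0.891]
force: [0.5, 5.3, -2.8]
width: 0.0228
```

play_rows:
  steps:
    - {"gripper": 0.1, "tx": 0, "ty": -0.08, "tz": 0, "ax": 0, "ay": 0, "az": 0}
    - {"gripper": 0.1, "tx": 0, "ty": -0.08, "tz": 0, "ax": 0, "ay": 0, "az": 0}
    - {"gripper": 0.1, "tx": 0, "ty": -0.08, "tz": 0, "ax": 0, "ay": 0, "az": 0}
    - {"gripper": 0.1, "tx": 0, "ty": -0.08, "tz": 0, "ax": 0, "ay": 0, "az": 0}
    - {"gripper": 0.1, "tx": 0, "ty": -0.08, "tz": 0, "ax": 0, "ay": 0, "az": 0}

```text
t: 16.07
eef_pos: [0.5152, 0.2237, 0.215]
ee_rot: [2.237, 1.568, 0.282]
force: [8.6, 0.9, -7.6]
width: 0.0228
```

```bash
python3 -c "
from h import *
plan([.5235,.220,.057],248.3)"
```

```text
t 16.07 grasp [0.5156 0.2238 0.056 ] down [ 0.002  0.001 -1.   ] jaw -111.98 q6 0.427 w 0.0228 F [ 8.6  0.9 -7.6]
shift in current axes [-0.04  0.36  0.01] in target axes [-0.04  0.36  0.01] turn [-0.05 -0.01 -0.02] world d [ 0.0083 -0.0037  0.001 ]
```

play_rows:
  steps:
    - {"gripper": 0.1, "tx": 0, "ty": -0.08, "tz": 0, "ax": 0, "ay": 0, "az": 0}
    - {"gripper": 0.1, "tx": 0, "ty": -0.08, "tz": 0, "ax": 0, "ay": 0, "az": 0}
    - {"gripper": 0.1, "tx": 0, "ty": -0.08, "tz": 0, "ax": 0, "ay": 0, "az": 0}
    - {"gripper": 0.1, "tx": 0, "ty": -0.08, "tz": 0, "ax": 0, "ay": 0, "az": 0}
    - {"gripper": 0.1, "tx": 0, "ty": -0.08, "tz": 0, "ax": 0, "ay": 0, "az": 0}
    - {"gripper": 0.1, "tx": 0, "ty": 0, "tz": 0, "ax": 0, "ay": 0, "az": 0}
    - {"gripper": 0.1, "tx": 0, "ty": 0, "tz": 0, "ax": 0, "ay": 0, "az": 0}
  newtons: 60

```text
t: 16.65
eef_pos: [0.5062, 0.2273, 0.215]
ee_rot: [2.149, 1.568, 0.195]
force: [10.9, -0.5, -8.8]
width: 0.0225
```

```bash
python3 -c "
from h import *
plan([.5235,.220,.057],248.3)"
```

```text
t 16.65 grasp [0.5066 0.2273 0.056 ] down [ 0.003  0.001 -1.   ] jaw -111.97 q6 0.41 w 0.0225 F [10.9 -0.5 -8.8]
shift in current axes [-0.04  0.75  0.01] in target axes [-0.04  0.75  0.01] turn [-0.05 -0.01 -0.02] world d [ 0.0173 -0.0073  0.001 ]
```

play_rows:
  steps:
    - {"gripper": 0.1, "tx": 0, "ty": -0.06, "tz": 0, "ax": 0, "ay": 0, "az": 0}
    - {"gripper": 0.1, "tx": 0, "ty": 0, "tz": 0, "ax": 0, "ay": 0, "az": 0}
    - {"gripper": 0.1, "tx": 0, "ty": 0, "tz": 0, "ax": 0, "ay": 0, "az": 0}

```text
t: 16.9
eef_pos: [0.5049, 0.2278, 0.215]
ee_rot: [2.145, 1.568, 0.19]
force: [10.4, -0.3, -9.4]
width: 0.0224
```

play_rows:
  steps:
    - {"gripper": 0.1, "tx": 0, "ty": -0.06, "tz": 0, "ax": 0, "ay": 0, "az": 0}
    - {"gripper": 0.1, "tx": 0, "ty": 0, "tz": 0, "ax": 0, "ay": 0, "az": 0}
    - {"gripper": 0.1, "tx": 0, "ty": 0, "tz": 0, "ax": 0, "ay": 0, "az": 0}

```text
t: 17.15
eef_pos: [0.5043, 0.228, 0.2151]
ee_rot: [1.992, 1.567, 0.038]
force: [17.4, -5.4, -12.7]
width: 0.0228
```

```bash
python3 -c "
from h import *
plan([.5235,.220,.057],248.3)"
```

```text
t 17.15 grasp [0.505  0.2281 0.0561] down [ 0.004  0.    -1.   ] jaw -111.96 q6 0.405 w 0.0228 F [ 17.4  -5.4 -12.7]
shift in current axes [-0.03  0.83  0.01] in target axes [-0.04  0.83  0.02] turn [-0.04 -0.02 -0.04] world d [ 0.0192 -0.008   0.0009]
```

The force jumped at about 20 mm of travel, so the stop has been reached. I'll add a small extra pull for margin, then check with the cameras.

play_rows:
  steps:
    - {"gripper": 0.1, "tx": 0, "ty": -0.05, "tz": 0, "ax": 0, "ay": 0, "az": 0}
    - {"gripper": 0.1, "tx": 0, "ty": 0, "tz": 0, "ax": 0, "ay": 0, "az": 0}
    - {"gripper": 0.1, "tx": 0, "ty": 0, "tz": 0, "ax": 0, "ay": 0, "az": 0}
    - {"gripper": 0.1, "tx": 0, "ty": 0, "tz": 0, "ax": 0, "ay": 0, "az": 0}
    - {"gripper": 0.1, "tx": 0, "ty": 0, "tz": 0, "ax": 0, "ay": 0, "az": 0}

```text
t: 17.57
eef_pos: [0.5041, 0.2281, 0.2151]
ee_rot: [1.939, 1.565, -0.015]
force: [25.7, -8.5, -15.6]
width: 0.0226
```

```bash
python3 -c "
from fit import *
plan([.5235,.220,.057],248.3)
f=optics.grab_frame('scene')[:,:,::-1]; t=optics.grab_frame('top')[:,:,::-1]
cv2.imwrite('pics/s8.png',np.hstack([cv2.resize(f[185:265,270:350],(400,400),interpolation=cv2.INTER_CUBIC),cv2.resize(f[130:210,200:280],(400,400),interpolation=cv2.INTER_CUBIC)]))
cv2.imwrite('pics/t8.png',t)
rib(t,[.4455,-.2386],7.)"
```

```text
t 17.57 grasp [0.5049 0.2281 0.0561] down [ 0.005 -0.    -1.   ] jaw -111.96 q6 0.403 w 0.0226 F [ 25.7  -8.5 -15.6]
shift in current axes [-0.03  0.84  0.01] in target axes [-0.04  0.84  0.02] turn [-0.04 -0.02 -0.05] world d [ 0.0194 -0.0081  0.0009]
rib [ 0.44426563 -0.23761658  8.66430654] 66.69908594936629
-2 415.98 0 314.28 2 227.84 4 142.85 6 97.44 8 73.24 10 88.95 12 134.64 14 182.68 16 268.64
```

View pics/s8.png

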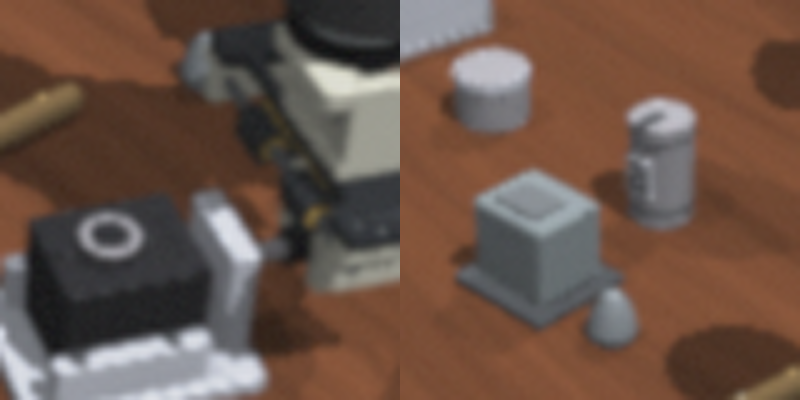

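View pics/t8.png

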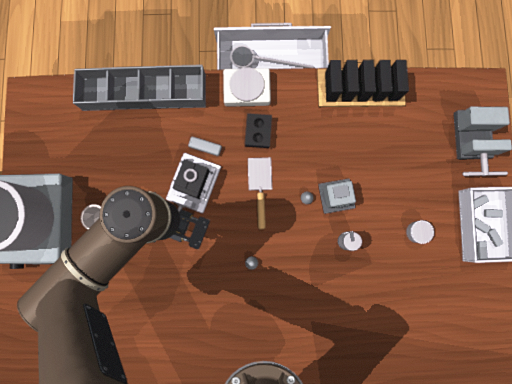

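The scene view shows the pulled grip with bare rod and nut exposed at about (275,248), and the canister plate facing the reader at (640,177). Everything else looks undisturbed. I'll check that the hold is steady.

play_rows:
  steps:
    - {"gripper": 0.1, "tx": 0, "ty": 0, "tz": 0, "ax": 0, "ay": 0, "az": 0}
    - {"gripper": 0.1, "tx": 0, "ty": 0, "tz": 0, "ax": 0, "ay": 0, "az": 0}
    - {"gripper": 0.1, "tx": 0, "ty": 0, "tz": 0, "ax": 0, "ay": 0, "az": 0}
    - {"gripper": 0.1, "tx": 0, "ty": 0, "tz": 0, "ax": 0, "ay": 0, "az": 0}
    - {"gripper": 0.1, "tx": 0, "ty": 0, "tz": 0, "ax": 0, "ay": 0, "az": 0}
    - {"gripper": 0.1, "tx": 0, "ty": 0, "tz": 0, "ax": 0, "ay": 0, "az": 0}
    - {"gripper": 0.1, "tx": 0, "ty": 0, "tz": 0, "ax": 0, "ay": 0, "az": 0}
    - {"gripper": 0.1, "tx": 0, "ty": 0, "tz": 0, "ax": 0, "ay": 0, "az": 0}
    - {"gripper": 0.1, "tx": 0, "ty": 0, "tz": 0, "ax": 0, "ay": 0, "az": 0}
    - {"gripper": 0.1, "tx": 0, "ty": 0, "tz": 0, "ax": 0, "ay": 0, "az": 0}

```text
t: 18.5
eef_pos: [0.5041, 0.2281, 0.2151]
ee_rot: [1.926, 1.566, -0.028]
force: [24.0, -8.4, -15.9]
width: 0.0226
```

Pose, force and opening are steady, so I'm handing in.

```bash
python3 -c "
from station import job_done
print(job_done())"
```

```text
the job is handed in; nothing more can be done
None
```

I turned the canister where it stood until its code faced the reader, then let go of it. After that I pulled the plunger back to its stop, and the arm was still holding it there when I handed in at about 18.5 s.

- **Code facing the reader:** the fit to the top picture puts the rib at about 8.7° and the reader at 8.6–9.4°. The code is square to within about 1°, and the canister stayed within about 2 mm of its starting place. Working from the turn the gripper made, starting at the fitted 135°, gives 9–10°, roughly 1° different.
- **Plunger:** the gripper moved about 20 mm along the lock's axis. Further pulling raised the pull force from about 11 N to about 26 N with almost no movement, so it is against its stop. Pose, force and opening stayed steady for the last 0.9 s. The scene picture shows bare rod between nut and grip.
- **Other objects:** they look unmoved in the last pictures. The crucible was partly hidden behind the wrist in the top view.
- **Unexplained reading:** the force sensor also showed about 16 N downward on the tool while pulling. I didn't find the cause; it was steady and well under the limits.

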